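Set a stepped grinder spindle up level on V-blocks for a runout check

ROBOT

A 6-joint arm with a two-finger parallel gripper is mounted at the origin on a cart in front of the work surface, level with it; the furniture and walls round the work are solid. World frame = base frame: x ahead of the robot, y to its left, z up, the work surface at z = 0. Lengths are in m, angles in rad, forces in N, time in s.
With the tool pointing down it reaches from about 0.425 to 1.125 m from the base axis. Payload 14.9 kg.
Tool frame: the origin (TCP) lies midway between the tips of the shut fingers; the grasp point (between the pads) lies 19 mm behind it; z points along the fingers, y is the direction in which the jaws open and shut (so a half turn about z gives the same grasp; the last joint's range is limited). The gripper opens to 91 mm and grips with 3 to 60 N. Pads are 32 mm wide; open, the fingers measure 118 mm over their backs; the gripper's body (76 mm by 178 mm) begins 60 mm behind the grasp point.
Start: joints at [-1.248, 0.379, 1.734, -0, 1.028, -0.033], TCP at [0.244, -0.656, 0.214] pointing down, gripper open.
Joint ranges: [-2.77, 2.77], [-0.74, 2.19], [0, 2.66], [-1.06, 4.2], [0.31, 2.87], [-3.08, 3.08]. Speed limits (rad/s): [1.89, 1.89, 2.39, 3.14, 3.14, 3.14].

INTERFACE

Orientations are given as a unit quaternion [w, x, y, z].
In Python, from bench import * gives the robot as it stands. The module is installed in compiled form; this text tells all that it offers.
- The arm moves only by the tool jog_arm, never from a script. Its argument "motion" is a list of rows, each a list of 7 numbers: the opening, from 0 (shut) to 1 (fully open), then the shift along the tool's x, y, z in m, then the turn, a rotation vector about the tool's x, y, z in rad. In form: [[grip, tx, ty, tz, ax, ay, az], ...]. A call has 1 to 8 rows; each row is the pose to reach, as a shift and turn from the pose measured when the call began, along the tool's axes at that moment; what a row does not reach only later rows make up. A row lasts 1/10 s, in which the tool goes at most 50 mm and 8.59 degrees, less where a joint would pass 70% of its speed; a pose out of reach is approached as far as the arm can. A call with a gripper value outside its range is refused whole. The fingers move at their own pace and stop on an object; "newtons" is the grip in N (left out, the last holds). Time passes only in rows, so rows that repeat a pose let the fingers close. It gives the time, the measured TCP pose, the force and the opening at its end, in the units of the state.
- read_state(): the state, without advancing time (a new reading comes with each control period).
- capture(name): name is "side" or "top"; returns the picture (420x560x3 uint8, red, green, blue); there is no depth.
- camera_model(name): a dict with "fx", "fy", "cx", "cy" (pixels), "k1" (the pictures are not rectified: a ray, as slopes to the right and down, at radius r is drawn at 1 + k1 r^2 times it, then the intrinsics apply), "extrinsics" (4x4, takes a point from world to camera coordinates). Camera axes: x right, y up, looking along -z (the intrinsics and any distortion apply to the point x, -y, -z); pixel columns grow to the right and rows downward; lengths in m; the calibration is good to about 2 mm. A picture is of the moment at which its call begins. camera_model takes no time and is no camera call.
- job_done(): hands the job in, once; it reports no verdict.
Trained networks look in the newest picture that a camera, given by its name, has taken for a name from the list of things; names that differ only in an ending like _2 or _b are one class to them, and where a whole thing is asked for, a point or a joint stands for the part that bears it (a point fixed in the world has none). Each returns a list of dicts, best first, with "confidence" (0 to 1); they miss things now and then, are a little off and sometimes report something else, mostly with a low value. They report only what shows in the picture. A call takes as long as a camera call. They do not tell look-alikes from the thing itself.
- spot_in(camera, thing): "location" ([x, y, z] in m, in world coordinates, good to about 4 mm: the middle of the surface that is visible of it).
The state is a dict: "t": time; "joints": joint angles; "qvel": joint speeds; "joint_torque": joint torques, N m; "position": TCP position; "eef_rot": TCP orientation; "ft_force": force on the tool from outside, world axes, zero at the start; "ft_torque": the same for the moment, N m; "gripper_width": finger opening in m.
Only numpy, scipy, OpenCV 4.12 (cv2) and the standard library are available. Lean on these libraries where they do the work, as an engineer would, in place of code of your own. Each camera call takes 0.05 s, during which the arm holds its last target.

TASK

Set the grinder spindle up on the steel checking plate for a runout check: one V-block straight on the plate under the thick journal, the other V-block on top of a packing plate under the thin journal, and the spindle lying in both Vs with its hub free between the blocks. Use the one of the two packing plates that makes the spindle lie level. The spindle lies in line with the end stop and the dial gauge, its hub midway between them over the middle of the plate, thick end toward the end stop and threaded nose toward the dial gauge; let go of everything.

Things in the scene. Friction and masses are not known exactly. Their poses are not given: they have to be found in the camera images.
- plate: Steel-topped checking plate, fixed, 110 (x) x 380 (y) x 20 mm high, flat on the table. Origin: centre of its underside (top 20 mm above); z up, y along its length. End stop and dial gauge stand on its long centre line, 165 mm either side of its middle, one at each end; which is at the +y end changes.
- end_stop: End stop fixed on the plate near one end: dark grey knee, foot 60 x 34 mm, 62 mm high, with a steel stop screw through it along the plate (reaching 30 mm either way, 49 mm above the plate). Origin: centre of its underside, on the plate's top.
- dial_gauge: Dial gauge fixed on the plate near the other end: dark block base 38 x 36 x 36 mm with a short post and a round 40 mm dial, white face up, swung aside to the plate's +x side (its plunger ends 79 mm from the post); 71 mm high. Origin: centre of the base's underside, on the plate's top.
- vblock_a: Loose steel V-block, 40 (x, along the V) x 56 (y, faces to grip) x 45 mm high, 0.5 kg. The 90 degree V in its top, along x, is 40 mm wide, 20 deep, apex 25 mm above the base: a bar of radius r lies with its axis 25 mm + 1.414 r above the base. Grooves 3 mm deep along both y faces, 8 to 18 mm above the base. Origin: centre of its underside.
- vblock_b: The second V-block, the same as vblock_a; either may go under either journal. Origin: centre of its underside.
- packing_low: Loose ground steel packing plate 52 (x) x 66 (y) x 10 mm thick, 0.24 kg, flat. Origin: centre of its underside.
- packing_high: Loose ground steel packing plate 38 (x) x 66 (y) x 22 mm thick, 0.38 kg, flat. Origin: centre of its underside.
- spindle: Stepped steel spindle, 200 mm, 0.42 kg, lying in the saddle at start, axis 52 mm above the table. Origin: on the axis, mid-hub; x along the axis to the nose (it may roll: ignore y, z). Thick journal 34 mm diameter, x -95 to -15; dark hub 48 mm diameter, -15 to +15 (grip here, across the axis; it balances near the hub); thin journal 20 mm diameter, +15 to +85; threaded nose 14 mm, to +105 mm.
- saddle: Fixed beech saddle in which the spindle lies at the start: base 150 (x) x 64 (y) x 12 mm, two 16 mm thick notched uprights at x = -55 and +50 mm, at most 52 mm high. Origin: centre of its underside.
Things that resemble listed ones, but are neither listed nor needed, are in the scene too. Leave any pink or turquoise look-alike of the vblock_b alone.

How it is judged:
At the end, for the whole second after the job is handed in: Spindle at rest in both Vs, level and axes aligned (0.04, 0.15 rad), hub within 20 mm of plate middle; V-block centres 37-74 mm from hub (thick journal, stop side, on plate) and 36-66 mm (thin journal, on 10 mm packing lying on plate, centres within 18 mm); blocks upright, all released (((x of vblock_a in the frame of spindle between -0.074 and -0.037 m and x of vblock_b in the frame of spindle between 0.036 and 0.066 m and height (world z) of vblock_a between 0.017 and 0.023 m and height (world z) of vblock_b between 0.027 and 0.033 m and horizontal distance between vblock_b and packing_low below 0.018 m and horizontal distance between vblock_a and end_stop below 0.155 m) or (x of vblock_b in the frame of spindle between -0.074 and -0.037 m and x of vblock_a in the frame of spindle between 0.036 and 0.066 m and height (world z) of vblock_b between 0.017 and 0.023 m and height (world z) of vblock_a between 0.027 and 0.033 m and horizontal distance between vblock_a and packing_low below 0.018 m and horizontal distance between vblock_b and end_stop below 0.155 m)) and angle between spindle's own x axis and vertical between 1.5308 and 1.6108 rad and height (world z) of spindle between 0.063 and 0.075 m and y of spindle in the frame of plate between -0.02 and 0.02 m and x of spindle in the frame of plate between -0.02 and 0.02 m and angle between the x axis of spindle and the y axis of plate, either way round below 0.15 rad and height (world z) of packing_low between 0.017 and 0.023 m and contact force between spindle and vblock_a above 0.3 N and contact force between spindle and vblock_b above 0.3 N and angle between the x axis of each of vblock_a, vblock_b and the x axis of spindle, either way round below 0.15 rad and angle between each of vblock_a, vblock_b's own z axis and vertical below 0.05 rad and linear speed of each of vblock_a, vblock_b, packing_low, spindle below 0.01 m/s and angular speed of spindle below 0.1 rad/s); the robot touches nothing.
It also fails if it takes over 106 s, if anything falls off the work surface, if the arm or the gripper's body presses on something with over 40 N, if the wrist force passes 120 N, or if a joint passes its speed limit or range.

## Working session

There is one attempt and no reset: what is moved stays moved. The work goes in short steps, Python scripts to look and compute and a tool call to move; the robot and the scene stay as the last step left them, time stands still between calls to the robot, and variables do not carry over. Pictures are saved under pics/ and viewed, and the job is handed in when it is done.

Besides the shell and the picture viewer there is one more tool, called after "Call:" by a JSON object that holds its "name" and its "arguments", one argument or row to a line. jog_arm: Moves the arm, as the interface text tells. Its arguments: {"type":"object","properties":{"motion":{"type":"array"},"newtons":{"type":"number"}},"required":["motion"]}

```bash
mkdir -p pics; cat > h.py <<'E'
from bench import *
import numpy as np, cv2
from scipy.spatial.transform import Rotation as R
def save(img,name,scale=1.0):
    im=cv2.cvtColor(np.asarray(img),cv2.COLOR_RGB2BGR)
    if scale!=1: im=cv2.resize(im,None,fx=scale,fy=scale,interpolation=cv2.INTER_CUBIC)
    cv2.imwrite('pics/'+name+'.png',im)
def px2w(cam,u,v,z):
    m=camera_model(cam);E=np.array(m['extrinsics'])
    xd=(u-m['cx'])/m['fx'];yd=(v-m['cy'])/m['fy']
    rd=np.hypot(xd,yd);r=rd
    for _ in range(30): r=rd/(1+m['k1']*r*r)
    s=r/rd if rd>0 else 1
    d=np.array([xd*s,-yd*s,-1.0])
    Rm=E[:3,:3];c=-Rm.T@E[:3,3];dw=Rm.T@d
    return c+dw*(z-c[2])/dw[2]
def w2px(cam,p):
    m=camera_model(cam);E=np.array(m['extrinsics'])
    q=E[:3,:3]@np.asarray(p)+E[:3,3]
    x=q[0]/-q[2];y=-q[1]/-q[2];k=1+m['k1']*(x*x+y*y)
    return np.array([m['cx']+m['fx']*x*k,m['cy']+m['fy']*y*k])
def tool():
    s=read_state();q=np.array(s['eef_rot']);Rm=R.from_quat(q[[1,2,3,0]]).as_matrix()
    return np.array(s['position']),Rm,s
def yaw_tool():
    p,Rm,s=tool();return np.arctan2(Rm[1,1],Rm[0,1])
E
python3 - <<'E'
from h import *
s=read_state();print(s)
for c in('side','top'):
    save(capture(c),c+'0',1.4)
    m=camera_model(c);E=np.array(m['extrinsics']);print(c,m['fx'],m['k1'],-E[:3,:3].T@E[:3,3])
for c in('top','side'):
  for t in ['plate','end_stop','dial_gauge','vblock_a','packing_low','packing_high','spindle','saddle']:
    for d in spot_in(c,t): print(c,t,round(d['confidence'],2),np.round(d['location'],3),np.round(w2px(c,d['location'])*1.4))
print(read_state()['t'])
E
```

```text
{'t': 0.0, 'joints': array([-1.24826969e+00,  3.79421217e-01,  1.73476840e+00, -2.12622147e-06,
        1.02854710e+00, -3.32937977e-02]), 'qvel': array([ 0.0011869 , -0.00026531,  0.00073902, -0.00046835,  0.00090035,
        0.00129837]), 'joint_torque': array([ 5.88831535e-03, -7.63717532e+01, -4.34366620e+01,  6.52456144e-02,
        4.23428148e-02, -7.67213646e-05]), 'position': array([ 0.2437217 , -0.65576962,  0.21328555]), 'eef_rot': array([-5.65929920e-04,  9.84215419e-01,  1.76973675e-01, -8.33380189e-05]), 'ft_force': array([-1.23199035, -0.3822392 , -0.38555606]), 'ft_torque': array([-0.02385614,  0.06750182,  0.00142457]), 'gripper_width': 0.091148962110251}
side 473.94724228265915 -0.11610849206900427 [0.09792562 0.90474853 0.58309226]
top 460.08341719674274 -0.021170917218567637 [ 0.46529649 -0.01412602  1.03531893]
top plate 0.58 [0.623 0.08  0.021] [323. 217.]
top end_stop 0.63 [ 0.638 -0.084  0.072] [430. 203.]
top dial_gauge 0.68 [0.627 0.243 0.082] [210. 207.]
top vblock_a 0.97 [0.432 0.003 0.039] [371. 339.]
top vblock_a 0.93 [ 0.447 -0.134  0.038] [459. 330.]
to
[... 302 characters left out ...]
0. 271.]
side plate 0.77 [0.61  0.121 0.02 ] [294. 332.]
side end_stop 0.71 [ 0.638 -0.07   0.045] [332. 268.]
side dial_gauge 0.77 [0.612 0.256 0.057] [243. 355.]
side dial_gauge 0.57 [ 0.503 -0.258  0.057] [435. 235.]
side vblock_a 0.96 [ 0.342 -0.154  0.026] [498. 285.]
side vblock_a 0.73 [ 0.435 -0.107  0.032] [442. 284.]
side vblock_a 0.7 [0.334 0.118 0.031] [456. 361.]
side vblock_a 0.67 [0.425 0.029 0.036] [420. 319.]
side vblock_a 0.58 [ 0.334 -0.035  0.029] [485. 315.]
side packing_low 0.96 [0.438 0.285 0.016] [343. 419.]
side packing_high 0.56 [0.438 0.152 0.025] [382. 362.]
side spindle 0.76 [ 0.502 -0.26   0.057] [436. 235.]
side saddle 0.73 [ 0.522 -0.25   0.014] [424. 255.]
0.9
```

View pics/top0.png

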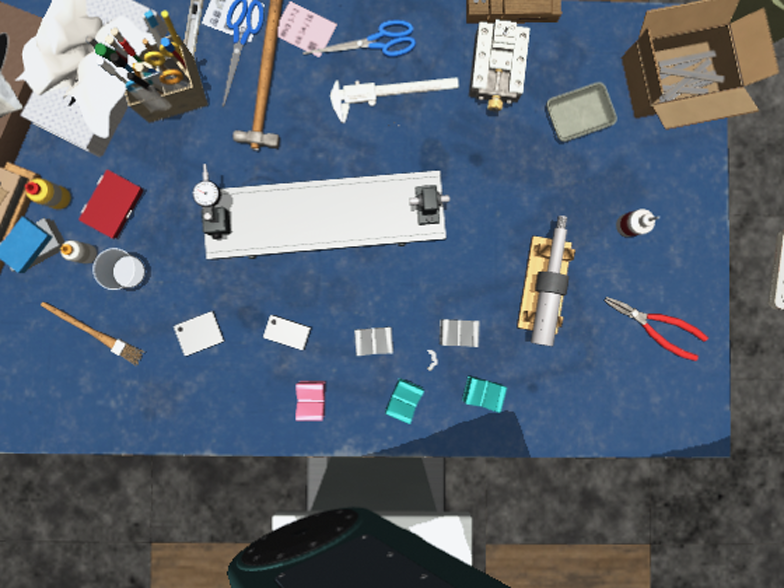

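View pics/side0.png

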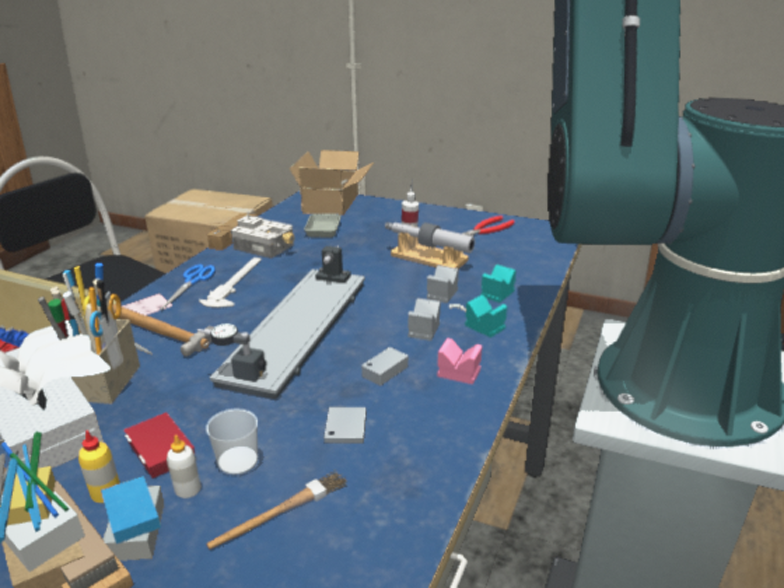

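The picks for the V-blocks: steel-grey blocks at top px (374,341) and (460,333). The turquoise ones at (405,401) and (485,394) and the pink one at (310,401) are look-alikes. The packing plates are a squarish one at (199,334), likely the low one, and a narrow one at (287,332), likely the high one. The end stop is at the −y end (428,203), the gauge at (215,215), and the spindle nose points to +x. I'll measure them and confirm in a crop.

```bash
cat > m.py <<'E'
from h import *
def rects(img,cam,items):
    f=img.astype(int)
    sat=f.max(2)-f.min(2)
    mask=((sat<45)&(f.max(2)>120)).astype(np.uint8)
    out={}
    for n,(u,v,z) in items.items():
        k,lab=cv2.connectedComponents(mask)
        # nearest label
        u0,v0=int(u),int(v); win=lab[v0-4:v0+5,u0-4:u0+5].ravel(); win=win[win>0]
        l=np.bincount(win).argmax()
        cs,_=cv2.findContours((lab==l).astype(np.uint8),cv2.RETR_EXTERNAL,cv2.CHAIN_APPROX_NONE)
        c=max(cs,key=cv2.contourArea)[:,0,:]
        w=np.array([px2w(cam,a,b,z)[:2] for a,b in c])
        r=cv2.minAreaRect((w*1000).astype(np.float32))
        out[n]=r;print(n,np.round(r[0],1),np.round(r[1],1),round(r[2],1))
    return out
E
python3 - <<'E'
from m import *
img=capture('top')
s=1.4
rects(img,'top',{'vL':(374/s,341/s,.045),'vR':(460/s,333/s,.045),'pkA':(199/s,330/s,.01),'pkA22':(199/s,330/s,.022),'pkB':(287/s,332/s,.022),'pkB10':(287/s,332/s,.010),'plate':(323/s,200/s,.02)})
save(img[215:285,110:360],'crop1',3)
save(img[110:260,130:420],'crop2',2.7)
E
```

```text
vL [429.7  -0.8] [41. 58.] 4.9
vR [ 443.5 -135.2] [40.9 56.2] 0.3
pkA [438.5 278.3] [52.9 67. ] 22.0
pkA22 [438.8 274.9] [52.3 66.2] 22.0
pkB [441.3 136.6] [66.4 37.7] 73.0
pkB10 [441.  138.4] [67.1 38.2] 73.0
plate [629.2  75.3] [109.7 392.6] 5.5
```

View pics/crop1.png

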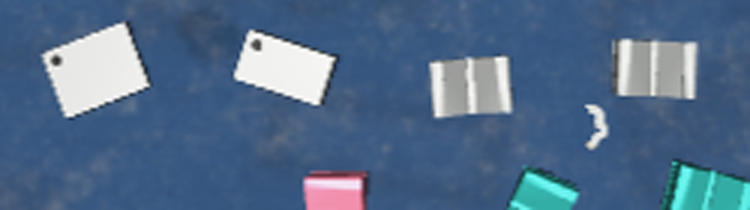

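View pics/crop2.png

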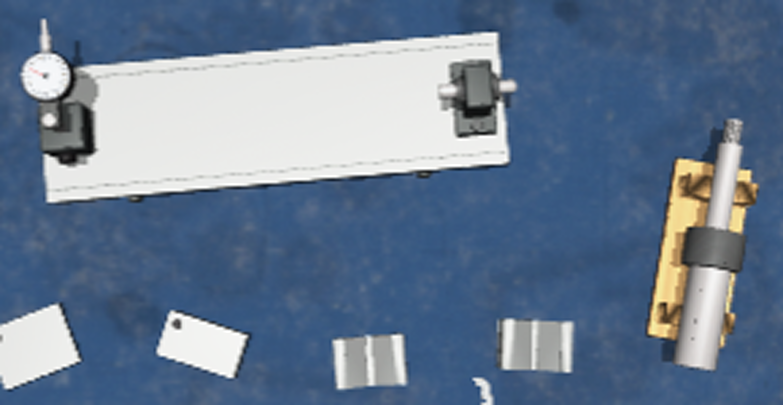

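```bash
python3 - <<'E'
from m import *
def c2(u,v,z): return px2w('top',130+(u+.5)/2.7-.5,110+(v+.5)/2.7-.5,z)[:2]
C=[c2(498,33,.02),c2(509,162,.02),c2(47,202,.02)]
print('plate corners',np.round(C,4))
e=C[2]-C[1];L=np.linalg.norm(e);w=C[0]-C[1];print(L,np.linalg.norm(w),np.degrees(np.arctan2(-e[0],e[1])),np.degrees(np.arctan2(w[1],w[0])))
print('centre',(C[0]+C[2])/2)
print('stop',c2(475,95,.06),'gauge base',c2(68,132,.056))
a=c2(697,367,.052);b=c2(733,120,.052);h0=c2(711,267,.052);h1=c2(719,230,.052)
print('spin',a,b,np.linalg.norm(b-a),np.degrees(np.arctan2(*(b-a)[::-1])),'hub',h0,h1,(h0+h1)/2)
E
```

```text
plate corners [[ 0.6997 -0.1037]
 [ 0.593  -0.1134]
 [ 0.5562  0.2643]]
0.37955511214330845 0.10713756375081113 5.566593094485696 5.208032053775493
centre [0.62792078 0.08031349]
stop [ 0.64080547 -0.08228291] gauge base [0.6085385  0.23894976]
spin [ 0.42734642 -0.26093038] [ 0.62477934 -0.28961383] 0.199505638788983 -8.266211659091887 hub [ 0.5069278  -0.27198161] [ 0.53650911 -0.27836623] [ 0.52171845 -0.27517392]
```

```bash
cat > g.py <<'E'
from h import *
import sys
def go(x,y,z,yawdeg):
    p,Rm,s=tool();a=np.radians(yawdeg)
    yy=np.array([np.cos(a),np.sin(a),0]);zz=np.array([0,0,-1.]);xx=np.cross(yy,zz)
    Rt=np.stack([xx,yy,zz],1)
    print('t',round(s['t'],2),'shift',np.round(Rm.T@(np.array([x,y,z])-p),4),'turn',np.round(R.from_matrix(Rm.T@Rt).as_rotvec(),4),'at',np.round(p,4),'w',round(s['gripper_width'],4),'yaw',round(np.degrees(yaw_tool()),2),'F',np.round(s['ft_force'],1))
for a in sys.argv[1:]: go(*map(float,a.split(',')))
E
python3 g.py .4435,-.1352,.13,-89.7 0.4435,-.1352,.009,-89.7
```

```text
t 0.95 shift [ 0.3686 -0.4188  0.084 ] turn [ 0.     -0.      0.3505] at [ 0.2438 -0.6562  0.214 ] w 0.091 yaw -69.62 F [-0.8  0.8  0.1]
t 0.95 shift [ 0.3686 -0.4188  0.205 ] turn [ 0.     -0.      0.3505] at [ 0.2438 -0.6562  0.214 ] w 0.091 yaw -69.62 F [-0.8  0.8  0.1]
```

Call:
{"name": "jog_arm", "arguments": {
  "motion": [
    [1, 0.3686, -0.4188, 0.03, 0, 0, 0.35],
    [1, 0.3686, -0.4188, 0.03, 0, 0, 0.35],
    [1, 0.3686, -0.4188, 0.03, 0, 0, 0.35],
    [1, 0.3686, -0.4188, 0.03, 0, 0, 0.35],
    [1, 0.3686, -0.4188, 0.03, 0, 0, 0.35],
    [1, 0.3686, -0.4188, 0.03, 0, 0, 0.35],
    [1, 0.3686, -0.4188, 0.03, 0, 0, 0.35],
    [1, 0.3686, -0.4188, 0.03, 0, 0, 0.35]
  ],
  "newtons": 40
}}

```text
t: 1.75
position: [0.3871, -0.2814, 0.1926]
eef_rot: [0.0, 1.0, 0.003, 0.0]
ft_force: [1.1, 0.2, 0.6]
gripper_width: 0.091
```

Call:
{"name": "jog_arm", "arguments": {
  "motion": [
    [1, 0, 0, 0, 0, 0, 0]
  ]
}}

```text
t: 1.85
position: [0.3879, -0.2773, 0.1923]
eef_rot: [-0.0, 1.0, 0.005, 0.0]
ft_force: [0.0, 0.1, -0.0]
gripper_width: 0.0913
```

```bash
python3 g.py .4435,-.1352,.08,-89.7 0.4435,-.1352,.009,-89.7
```

```text
t 1.85 shift [ 0.0569 -0.1415  0.1124] turn [-0.0005 -0.0002  0.004 ] at [ 0.3879 -0.2773  0.1923] w 0.0913 yaw -89.47 F [ 0.   0.1 -0. ]
t 1.85 shift [ 0.0569 -0.1415  0.1834] turn [-0.0005 -0.0002  0.004 ] at [ 0.3879 -0.2773  0.1923] w 0.0913 yaw -89.47 F [ 0.   0.1 -0. ]
```

Call:
{"name": "jog_arm", "arguments": {
  "motion": [
    [1, 0.057, -0.1415, 0.05, 0, 0, 0.004],
    [1, 0.057, -0.1415, 0.08, 0, 0, 0.004],
    [1, 0.057, -0.1415, 0.11, 0, 0, 0.004],
    [1, 0.057, -0.1415, 0.112, 0, 0, 0.004],
    [1, 0.057, -0.1415, 0.112, 0, 0, 0.004],
    [1, 0.057, -0.1415, 0.112, 0, 0, 0.004],
    [1, 0.057, -0.1415, 0.112, 0, 0, 0.004],
    [1, 0.057, -0.1415, 0.112, 0, 0, 0.004]
  ]
}}

```text
t: 2.65
position: [0.4442, -0.1364, 0.0816]
eef_rot: [0.0, 1.0, 0.002, 0.001]
ft_force: [-0.5, 0.3, -0.3]
gripper_width: 0.0908
```

```bash
python3 g.py 0.4435,-.1352,.009,-89.7; python3 -c "
from h import *
i=capture('side');save(i[120:280,240:420],'s1',3.5)"
```

```text
t 2.65 shift [-0.0009 -0.0013  0.0726] turn [ 0.0003 -0.0022 -0.0013] at [ 0.4442 -0.1364  0.0816] w 0.0908 yaw -89.77 F [-0.5  0.3 -0.3]
```

View pics/s1.png

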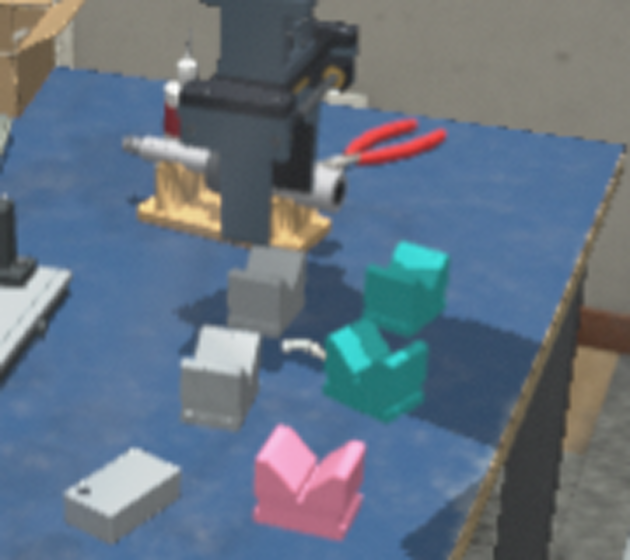

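The gripper hangs above the right steel block (crop ~265,290), clear of the turquoise ones. I'll descend.

Call:
{"name": "jog_arm", "arguments": {
  "motion": [
    [1, -0.001, -0.001, 0.03, 0, 0, 0],
    [1, -0.001, -0.001, 0.055, 0, 0, 0],
    [1, -0.001, -0.001, 0.0725, 0, 0, 0],
    [1, -0.001, -0.001, 0.0725, 0, 0, 0],
    [1, -0.001, -0.001, 0.0725, 0, 0, 0],
    [0.5, -0.001, -0.001, 0.0725, 0, 0, 0],
    [0.3, -0.001, -0.001, 0.0725, 0, 0, 0],
    [0.3, -0.001, -0.001, 0.0725, 0, 0, 0]
  ]
}}

```text
t: 3.5
position: [0.4438, -0.1355, 0.0097]
eef_rot: [0.0, 1.0, 0.002, 0.002]
ft_force: [-0.2, -1.1, -0.2]
gripper_width: 0.07
```

Call:
{"name": "jog_arm", "arguments": {
  "motion": [
    [0.3, 0, 0, 0, 0, 0, 0],
    [0.3, 0, 0, 0, 0, 0, 0],
    [0.3, 0, 0, -0.02, 0, 0, 0],
    [0.3, 0, 0, -0.05, 0, 0, 0],
    [0.3, 0, 0, -0.09, 0, 0, 0],
    [0.3, 0, 0, -0.12, 0, 0, 0],
    [0.3, 0, 0, -0.12, 0, 0, 0],
    [0.3, 0, 0, -0.12, 0, 0, 0]
  ]
}}

```text
t: 4.3
position: [0.443, -0.1353, 0.1292]
eef_rot: [0.0, 1.0, 0.002, 0.002]
ft_force: [-0.5, 0.4, -5.7]
gripper_width: 0.0558
```

```bash
python3 g.py 0.6333,.0253,.13,5.5; python3 -c "
from h import *
i=capture('side');save(i[120:280,240:420],'s2',3.5)"
```

```text
t 4.3 shift [ 0.1909 -0.1599 -0.0002] turn [ 0.0036 -0.0021 -1.6628] at [ 0.443  -0.1353  0.1292] w 0.0558 yaw -89.77 F [-0.5  0.4 -5.7]
```

View pics/s2.png

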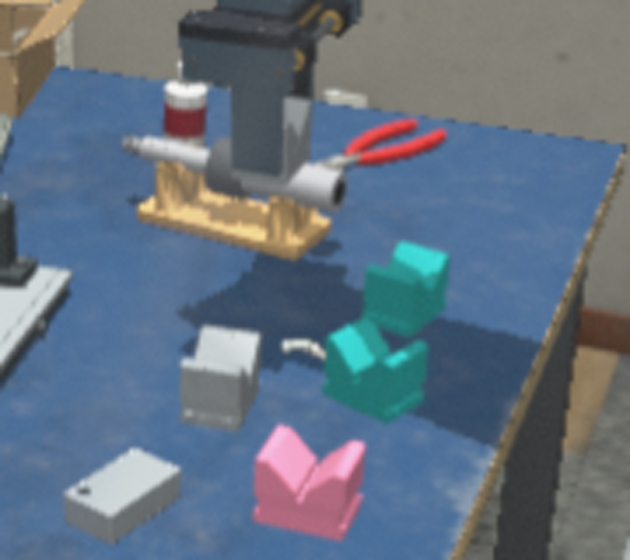

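The block is held (width 55.8 mm, −5.7 N). I'll carry it to the thick-journal spot.

Call:
{"name": "jog_arm", "arguments": {
  "motion": [
    [0.3, 0.02, -0.02, -0.01, 0, 0, -0.14],
    [0.3, 0.05, -0.045, -0.01, 0, 0, -0.28],
    [0.3, 0.08, -0.07, -0.01, 0, 0, -0.42],
    [0.3, 0.11, -0.1, -0.01, 0, 0, -0.56],
    [0.3, 0.14, -0.13, -0.01, 0, 0, -0.7],
    [0.3, 0.17, -0.15, -0.01, 0, 0, -0.84],
    [0.3, 0.19, -0.16, -0.01, 0, 0, -0.98],
    [0.3, 0.191, -0.16, -0.01, 0, 0, -1.12]
  ]
}}

```text
t: 5.15
position: [0.6338, 0.0271, 0.1358]
eef_rot: [-0.0, 0.844, 0.536, -0.0]
ft_force: [-0.9, 0.6, -5.5]
gripper_width: 0.0561
```

```bash
python3 g.py 0.6333,.0253,.1,5.5
```

```text
t 5.15 shift [-0.0019  0.0003  0.0358] turn [-5.000e-04  1.000e-04 -5.355e-01] at [0.6338 0.0271 0.1358] w 0.0561 yaw -25.18 F [-0.9  0.6 -5.5]
```

Call:
{"name": "jog_arm", "arguments": {
  "motion": [
    [0.3, -0.002, 0, 0.01, 0, 0, -0.14],
    [0.3, -0.002, 0, 0.02, 0, 0, -0.28],
    [0.3, -0.002, 0, 0.03, 0, 0, -0.42],
    [0.3, -0.002, 0, 0.04, 0, 0, -0.535],
    [0.3, -0.002, 0, 0.07, 0, 0, -0.535],
    [0.3, -0.002, 0, 0.08, 0, 0, -0.535],
    [0.3, -0.002, 0, 0.08, 0, 0, -0.535],
    [0.3, -0.002, 0, 0.08, 0, 0, -0.535]
  ]
}}

```text
t: 5.95
position: [0.6328, 0.0253, 0.0555]
eef_rot: [-0.001, 0.673, 0.74, -0.001]
ft_force: [0.6, 0.1, -4.7]
gripper_width: 0.056
```

```bash
python3 g.py 0.6333,.0253,.0295,5.5;  python3 -c "
from h import *
i=capture('top');save(i[100:210,130:340],'t3',3.5)
i=capture('side');save(i[150:290,140:300],'s3',3.5)"
```

```text
t 5.95 shift [-0.0001  0.0006  0.026 ] turn [-0.0015 -0.0001 -0.0008] at [0.6328 0.0253 0.0555] w 0.056 yaw 5.46 F [ 0.6  0.1 -4.7]
```

View pics/t3.png

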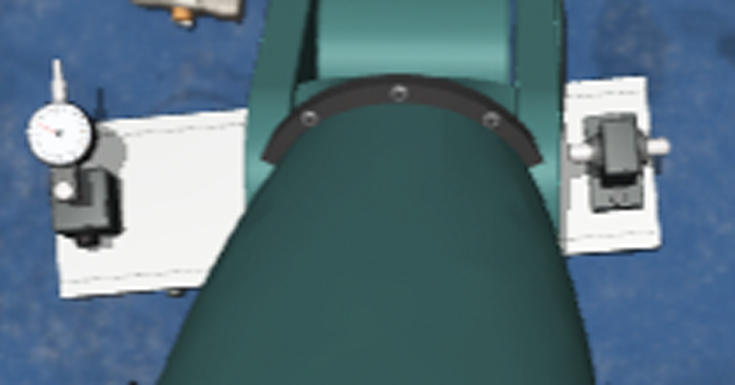

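View pics/s3.png

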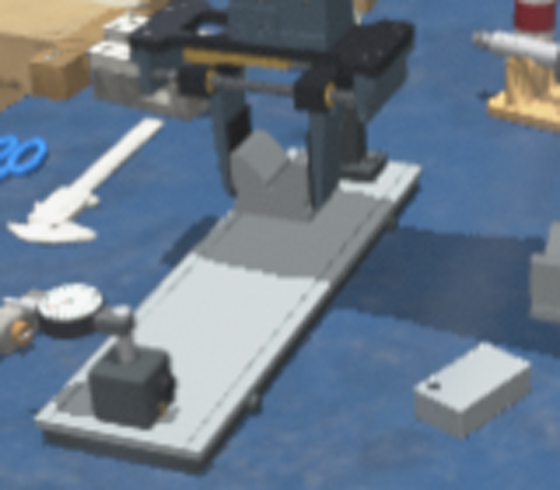

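Call:
{"name": "jog_arm", "arguments": {
  "motion": [
    [0.3, 0, 0.0005, 0.012, 0, 0, 0],
    [0.3, 0, 0.0005, 0.02, 0, 0, 0],
    [0.3, 0, 0.0005, 0.024, 0, 0, 0],
    [0.3, 0, 0.0005, 0.0255, 0, 0, 0],
    [0.3, 0, 0.0005, 0.026, 0, 0, 0],
    [0.3, 0, 0.0005, 0.026, 0, 0, 0],
    [0.8, 0, 0.0005, 0.026, 0, 0, 0],
    [0.8, 0, 0.0005, 0.026, 0, 0, 0]
  ]
}}

```text
t: 6.85
position: [0.6347, 0.0254, 0.0313]
eef_rot: [0.001, 0.673, 0.74, 0.001]
ft_force: [-0.0, 0.4, 0.2]
gripper_width: 0.0691
```

Call:
{"name": "jog_arm", "arguments": {
  "motion": [
    [0.9, 0, 0, 0, 0, 0, 0],
    [0.9, 0, 0, 0, 0, 0, 0],
    [0.9, 0, 0, -0.03, 0, 0, 0],
    [0.9, 0, 0, -0.07, 0, 0, 0],
    [0.9, 0, 0, -0.11, 0, 0, 0],
    [1, 0, 0, -0.13, 0, 0, 0],
    [1, 0, 0, -0.13, 0, 0, 0]
  ]
}}

```text
t: 7.55
position: [0.6363, 0.0254, 0.1648]
eef_rot: [0.003, 0.673, 0.74, 0.002]
ft_force: [0.3, -0.2, -0.8]
gripper_width: 0.0914
```

```bash
python3 g.py 0.4385,.2783,.13,-68
```

```text
t 7.55 shift [ 0.2706 -0.1731  0.0334] turn [ 0.0066 -0.004   1.2821] at [0.6363 0.0254 0.1648] w 0.0914 yaw 5.46 F [ 0.3 -0.2 -0.8]
```

Call:
{"name": "jog_arm", "arguments": {
  "motion": [
    [1, 0.04, -0.02, 0, 0, 0, 0.14],
    [1, 0.08, -0.04, 0, 0, 0, 0.28],
    [1, 0.12, -0.07, 0, 0, 0, 0.42],
    [1, 0.16, -0.1, 0, 0, 0, 0.56],
    [1, 0.2, -0.13, 0, 0, 0, 0.7],
    [1, 0.24, -0.155, 0.01, 0, 0, 0.84],
    [1, 0.27, -0.173, 0.02, 0, 0, 0.98],
    [1, 0.271, -0.173, 0.033, 0, 0, 1.12]
  ]
}}

```text
t: 8.35
position: [0.4359, 0.2809, 0.1294]
eef_rot: [0.001, 0.963, 0.268, 0.003]
ft_force: [1.0, -0.0, -0.6]
gripper_width: 0.0909
```

```bash
python3 g.py 0.4385,.2783,.06,-68;python3 - <<'E'
from m import *
img=capture('top')
save(img[100:260,100:420],'t4',2.4)
E
```

```text
t 8.35 shift [0.0005 0.0034 0.0694] turn [ 0.003  -0.0057  0.1594] at [0.4359 0.2809 0.1294] w 0.0909 yaw -58.87 F [ 1.  -0.  -0.6]
```

View pics/t4.png

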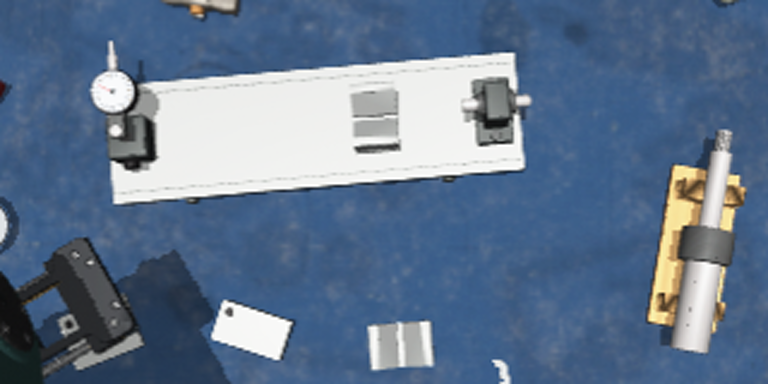

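The V-block stands on the plate at (376,118), aligned. Next is the low packing plate.

Call:
{"name": "jog_arm", "arguments": {
  "motion": [
    [1, 0.0005, 0.0034, 0.02, 0.003, -0.006, 0.13],
    [1, 0.0005, 0.0034, 0.05, 0.003, -0.006, 0.16],
    [1, 0.0005, 0.0034, 0.08, 0.003, -0.006, 0.16],
    [1, 0.0005, 0.0034, 0.1, 0.003, -0.006, 0.16],
    [1, 0.0005, 0.0034, 0.1, 0.003, -0.006, 0.16],
    [1, 0.0005, 0.0034, 0.1, 0.003, -0.006, 0.16]
  ]
}}

```text
t: 9.0
position: [0.4386, 0.2763, 0.0274]
eef_rot: [0.001, 0.982, 0.187, -0.002]
ft_force: [0.3, -0.0, 0.9]
gripper_width: 0.0909
```

```bash
python3 g.py 0.4385,.2783,.003,-68;python3 - <<'E'
from m import *
save(capture('side')[200:360,170:340],'s4',3.5)
E
```

```text
t 9.0 shift [ 0.0007 -0.0019  0.0244] turn [ 0.0006  0.0035 -0.0086] at [0.4386 0.2763 0.0274] w 0.0909 yaw -68.49 F [ 0.3 -0.   0.9]
```

View pics/s4.png

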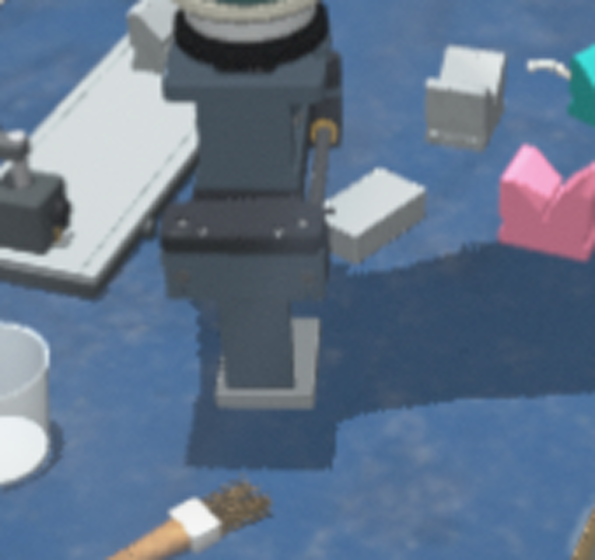

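Call:
{"name": "jog_arm", "arguments": {
  "motion": [
    [1, 0.0007, -0.002, 0.012, 0, 0.003, -0.008],
    [1, 0.0007, -0.002, 0.02, 0, 0.003, -0.008],
    [1, 0.0007, -0.002, 0.023, 0, 0.003, -0.008],
    [1, 0.0007, -0.002, 0.0235, 0, 0.003, -0.008],
    [0.6, 0.0007, -0.002, 0.0235, 0, 0.003, -0.008],
    [0.5, 0.0007, -0.002, 0.0235, 0, 0.003, -0.008],
    [0.5, 0.0007, -0.002, 0.0235, 0, 0.003, -0.008],
    [0.5, 0.0007, -0.002, 0.0235, 0, 0.003, -0.008]
  ]
}}

```text
t: 9.85
position: [0.4391, 0.2788, 0.0048]
eef_rot: [0.0, 0.982, 0.19, 0.001]
ft_force: [-0.3, -0.2, 1.2]
gripper_width: 0.0651
```

Call:
{"name": "jog_arm", "arguments": {
  "motion": [
    [0.5, 0, 0, 0, 0, 0, 0],
    [0.5, 0, 0, -0.02, 0, 0, 0],
    [0.5, 0, 0, -0.05, 0, 0, 0],
    [0.5, 0, 0, -0.09, 0, 0, 0],
    [0.5, 0, 0, -0.12, 0, 0, 0],
    [0.5, 0, 0, -0.12, 0, 0, 0],
    [0.5, 0, 0, -0.12, 0, 0, 0]
  ]
}}

```text
t: 10.55
position: [0.4388, 0.2787, 0.1247]
eef_rot: [-0.0, 0.982, 0.19, 0.001]
ft_force: [-0.7, -0.4, -2.5]
gripper_width: 0.0655
```

```bash
python3 g.py .6232,.1298,.13,5.5;python3 - <<'E'
from m import *
save(capture('side')[200:360,170:340],'s5',3.5)
E
```

```text
t 10.55 shift [ 0.1153  0.2071 -0.005 ] turn [ 0.0016 -0.0016 -1.2837] at [0.4388 0.2787 0.1247] w 0.0655 yaw -68.05 F [-0.7 -0.4 -2.5]
```

View pics/s5.png

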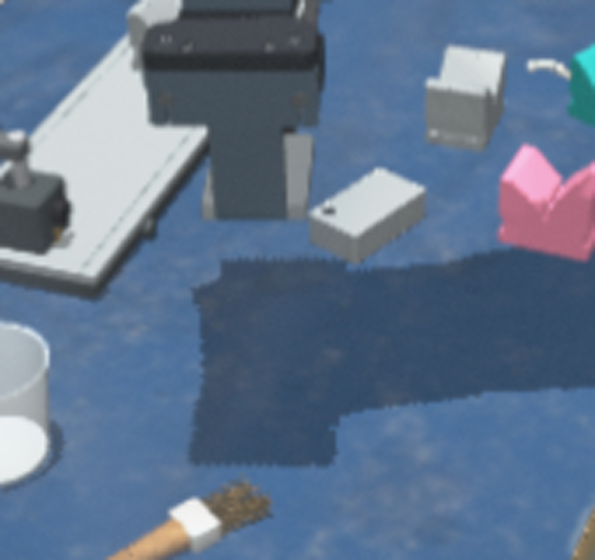

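Held (−2.5 N). I'll carry it to the plate.

Call:
{"name": "jog_arm", "arguments": {
  "motion": [
    [0.5, 0.01, 0.02, -0.01, 0, 0, -0.14],
    [0.5, 0.025, 0.045, -0.02, 0, 0, -0.28],
    [0.5, 0.04, 0.07, -0.02, 0, 0, -0.42],
    [0.5, 0.055, 0.1, -0.02, 0, 0, -0.56],
    [0.5, 0.075, 0.135, -0.02, 0, 0, -0.7],
    [0.5, 0.095, 0.17, -0.02, 0, 0, -0.84],
    [0.5, 0.11, 0.2, -0.02, 0, 0, -0.98],
    [0.5, 0.115, 0.207, -0.02, 0, 0, -1.12]
  ]
}}

```text
t: 11.4
position: [0.6236, 0.1271, 0.1417]
eef_rot: [-0.0, 0.729, 0.684, -0.001]
ft_force: [-0.8, 0.4, -2.3]
gripper_width: 0.0654
```

```bash
python3 g.py .6232,.1298,.05,5.5
```

```text
t 11.4 shift [ 0.0028 -0.0004  0.0917] turn [-0.0017  0.001  -0.1599] at [0.6236 0.1271 0.1417] w 0.0654 yaw -3.66 F [-0.8  0.4 -2.3]
```

Call:
{"name": "jog_arm", "arguments": {
  "motion": [
    [0.5, 0.003, 0, 0.02, 0, 0, -0.13],
    [0.5, 0.003, 0, 0.05, 0, 0, -0.16],
    [0.5, 0.003, 0, 0.08, 0, 0, -0.16],
    [0.5, 0.003, 0, 0.09, 0, 0, -0.16],
    [0.5, 0.003, 0, 0.1, 0, 0, -0.16],
    [0.5, 0.003, 0, 0.105, 0, 0, -0.16],
    [0.5, 0.003, 0, 0.105, 0, 0, -0.16],
    [0.5, 0.003, 0, 0.105, 0, 0, -0.16]
  ]
}}

```text
t: 12.2
position: [0.6241, 0.1301, 0.0375]
eef_rot: [0.0, 0.672, 0.74, -0.0]
ft_force: [0.6, 0.8, -3.0]
gripper_width: 0.0651
```

```bash
python3 g.py .6232,.1298,.0245,5.5;python3 - <<'E'
from m import *
save(capture('side')[150:290,140:300],'s6',3.5)
E
```

```text
t 12.2 shift [-0.0002 -0.001   0.013 ] turn [-0.0006  0.0008  0.0001] at [0.6241 0.1301 0.0375] w 0.0651 yaw 5.5 F [ 0.6  0.8 -3. ]
```

View pics/s6.png

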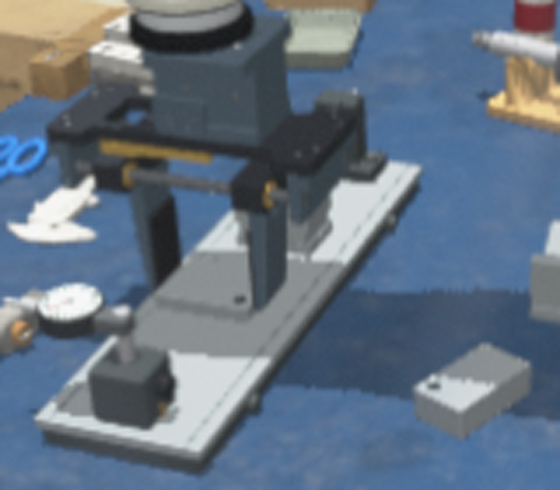

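Call:
{"name": "jog_arm", "arguments": {
  "motion": [
    [0.5, 0, -0.001, 0.008, 0, 0, 0],
    [0.5, 0, -0.001, 0.012, 0, 0, 0],
    [0.5, 0, -0.001, 0.0128, 0, 0, 0],
    [0.5, 0, -0.001, 0.0128, 0, 0, 0],
    [0.5, 0, -0.001, 0.0128, 0, 0, 0],
    [0.9, 0, -0.001, 0.0128, 0, 0, 0],
    [0.9, 0, -0.001, 0.0128, 0, 0, 0],
    [0.9, 0, -0.001, 0.0128, 0, 0, 0]
  ]
}}

```text
t: 13.05
position: [0.6234, 0.13, 0.0249]
eef_rot: [0.0, 0.672, 0.74, -0.0]
ft_force: [-1.1, 1.5, -0.4]
gripper_width: 0.0816
```

Call:
{"name": "jog_arm", "arguments": {
  "motion": [
    [1, 0, 0, 0, 0, 0, 0],
    [1, 0, 0, -0.03, 0, 0, 0],
    [1, 0, 0, -0.07, 0, 0, 0],
    [1, 0, 0, -0.11, 0, 0, 0],
    [1, 0, 0, -0.13, 0, 0, 0],
    [1, 0, 0, -0.13, 0, 0, 0]
  ]
}}

```text
t: 13.65
position: [0.6252, 0.1304, 0.1583]
eef_rot: [0.002, 0.672, 0.74, 0.002]
ft_force: [-0.7, -0.3, -0.8]
gripper_width: 0.0912
```

```bash
python3 g.py .4297,-.0008,.14,-85.3
```

```text
t 13.65 shift [-0.1119 -0.2072  0.0173] turn [ 0.0043 -0.0038  1.5849] at [0.6252 0.1304 0.1583] w 0.0912 yaw 5.51 F [-0.7 -0.3 -0.8]
```

Call:
{"name": "jog_arm", "arguments": {
  "motion": [
    [1, -0.01, -0.02, 0, 0, 0, 0.14],
    [1, -0.025, -0.045, 0, 0, 0, 0.28],
    [1, -0.04, -0.075, 0, 0, 0, 0.42],
    [1, -0.055, -0.105, 0, 0, 0, 0.56],
    [1, -0.075, -0.14, 0, 0, 0, 0.7],
    [1, -0.095, -0.175, 0, 0, 0, 0.84],
    [1, -0.105, -0.195, 0.01, 0, 0, 0.98],
    [1, -0.112, -0.207, 0.017, 0, 0, 1.12]
  ]
}}

```text
t: 14.45
position: [0.4277, -0.0016, 0.139]
eef_rot: [0.0, 0.964, 0.267, 0.002]
ft_force: [0.7, 0.2, 0.4]
gripper_width: 0.0913
```

```bash
python3 g.py .4297,-.0008,.08,-85.3; python3 - <<'E'
from m import *
img=capture('top')
save(img[100:260,100:420],'t7',2.4)
E
```

```text
t 14.45 shift [0.002  0.0003 0.059 ] turn [ 0.0009 -0.0035  0.4584] at [ 0.4277 -0.0016  0.139 ] w 0.0913 yaw -59.04 F [0.7 0.2 0.4]
```

View pics/t7.png

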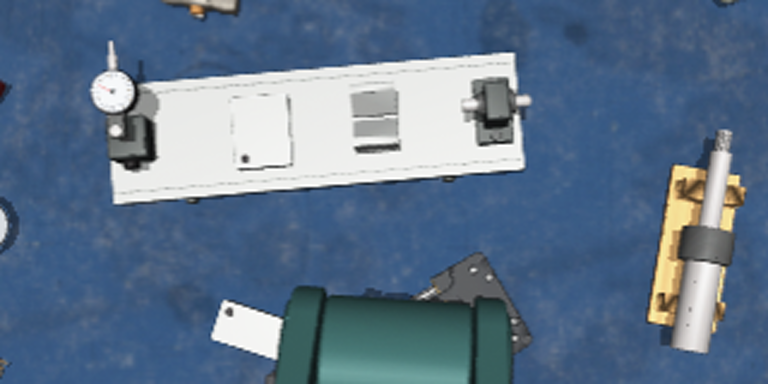

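The packing lies on the plate at (262,131), in line with the block at (376,118). Now down to the second block.

Call:
{"name": "jog_arm", "arguments": {
  "motion": [
    [1, 0.002, 0, 0.01, 0, 0, 0.14],
    [1, 0.002, 0, 0.02, 0, 0, 0.28],
    [1, 0.002, 0, 0.03, 0, 0, 0.42],
    [1, 0.002, 0, 0.04, 0, 0, 0.459],
    [1, 0.002, 0, 0.055, 0, 0, 0.459],
    [1, 0.002, 0, 0.059, 0, 0, 0.459],
    [1, 0.002, 0, 0.059, 0, 0, 0.459]
  ]
}}

```text
t: 15.2
position: [0.4276, -0.0008, 0.0783]
eef_rot: [-0.0, 0.999, 0.037, -0.0]
ft_force: [0.8, 1.1, 0.3]
gripper_width: 0.0915
```

```bash
python3 g.py .4297,-.0008,.0095,-85.3;python3 - <<'E'
from m import *
save(capture('side')[170:310,220:380],'s8',3.5)
E
```

```text
t 15.2 shift [0.0021 0.0002 0.0688] turn [-0.0003  0.0003 -0.0072] at [ 0.4276 -0.0008  0.0783] w 0.0915 yaw -85.71 F [0.8 1.1 0.3]
```

View pics/s8.png

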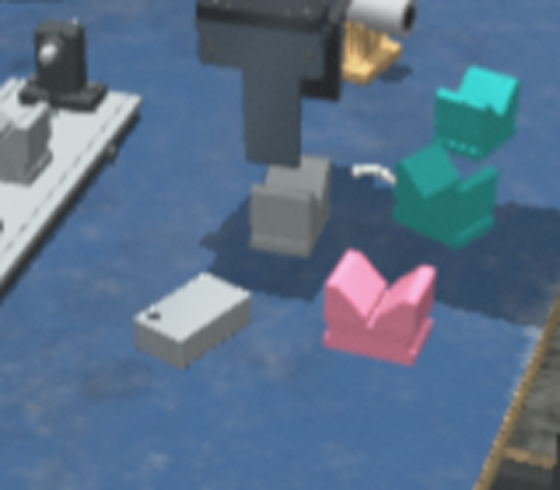

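Call:
{"name": "jog_arm", "arguments": {
  "motion": [
    [1, 0.002, 0, 0.03, 0, 0, 0],
    [1, 0.002, 0, 0.055, 0, 0, 0],
    [1, 0.002, 0, 0.068, 0, 0, 0],
    [1, 0.002, 0, 0.0685, 0, 0, 0],
    [1, 0.002, 0, 0.0685, 0, 0, 0],
    [0.5, 0.002, 0, 0.0685, 0, 0, 0],
    [0.3, 0.002, 0, 0.0685, 0, 0, 0],
    [0.3, 0.002, 0, 0.0685, 0, 0, 0]
  ]
}}

```text
t: 16.05
position: [0.4304, -0.0006, 0.011]
eef_rot: [-0.0, 0.999, 0.037, 0.001]
ft_force: [0.4, -0.1, 0.5]
gripper_width: 0.0702
```

Call:
{"name": "jog_arm", "arguments": {
  "motion": [
    [0.3, 0, 0, 0, 0, 0, 0],
    [0.3, 0, 0, 0, 0, 0, 0],
    [0.3, 0, 0, -0.02, 0, 0, 0],
    [0.3, 0, 0, -0.05, 0, 0, 0],
    [0.3, 0, 0, -0.09, 0, 0, 0],
    [0.3, 0, 0, -0.13, 0, 0, 0],
    [0.3, 0, 0, -0.13, 0, 0, 0],
    [0.3, 0, 0, -0.13, 0, 0, 0]
  ]
}}

```text
t: 16.85
position: [0.4301, -0.0007, 0.1409]
eef_rot: [0.0, 0.999, 0.037, 0.001]
ft_force: [0.3, 0.0, -5.5]
gripper_width: 0.0557
```

```bash
python3 g.py .6232,.1298,.15,5.5
```

```text
t 16.85 shift [ 0.2023 -0.1157 -0.0085] turn [ 0.0024 -0.0022 -1.5923] at [ 0.4301 -0.0007  0.1409] w 0.0557 yaw -85.73 F [ 0.3  0.  -5.5]
```

Call:
{"name": "jog_arm", "arguments": {
  "motion": [
    [0.3, 0.02, -0.01, -0.01, 0, 0, -0.14],
    [0.3, 0.05, -0.03, -0.01, 0, 0, -0.28],
    [0.3, 0.08, -0.045, -0.01, 0, 0, -0.42],
    [0.3, 0.11, -0.06, -0.01, 0, 0, -0.56],
    [0.3, 0.14, -0.08, -0.01, 0, 0, -0.7],
    [0.3, 0.17, -0.1, -0.01, 0, 0, -0.84],
    [0.3, 0.19, -0.11, -0.01, 0, 0, -0.98],
    [0.3, 0.202, -0.116, -0.01, 0, 0, -1.12]
  ]
}}

```text
t: 17.65
position: [0.6228, 0.1309, 0.1481]
eef_rot: [-0.0, 0.825, 0.565, -0.001]
ft_force: [-0.1, 1.0, -5.3]
gripper_width: 0.056
```

```bash
python3 g.py .6234,.13,.07,5.5
```

```text
t 17.65 shift [-0.0006  0.001   0.0781] turn [-0.0009  0.0006 -0.4657] at [0.6228 0.1309 0.1481] w 0.056 yaw -21.18 F [-0.1  1.  -5.3]
```

Call:
{"name": "jog_arm", "arguments": {
  "motion": [
    [0.3, -0.0005, 0.001, 0.01, 0, 0, -0.14],
    [0.3, -0.0005, 0.001, 0.03, 0, 0, -0.28],
    [0.3, -0.0005, 0.001, 0.05, 0, 0, -0.42],
    [0.3, -0.0005, 0.001, 0.07, 0, 0, -0.466],
    [0.3, -0.0005, 0.001, 0.085, 0, 0, -0.466],
    [0.3, -0.0005, 0.001, 0.09, 0, 0, -0.466],
    [0.3, -0.0005, 0.001, 0.09, 0, 0, -0.466],
    [0.3, -0.0005, 0.001, 0.09, 0, 0, -0.466]
  ]
}}

```text
t: 18.45
position: [0.6237, 0.1301, 0.0583]
eef_rot: [-0.0, 0.673, 0.74, -0.0]
ft_force: [-0.4, 0.1, -5.9]
gripper_width: 0.0557
```

```bash
python3 g.py .6234,.13,.0405,5.5;python3 - <<'E'
from m import *
save(capture('side')[150:290,140:300],'s9',3.5)
E
```

```text
t 18.45 shift [-0.0001 -0.0003  0.0178] turn [-0.0007  0.0004 -0.0005] at [0.6237 0.1301 0.0583] w 0.0557 yaw 5.47 F [-0.4  0.1 -5.9]
```

View pics/s9.png

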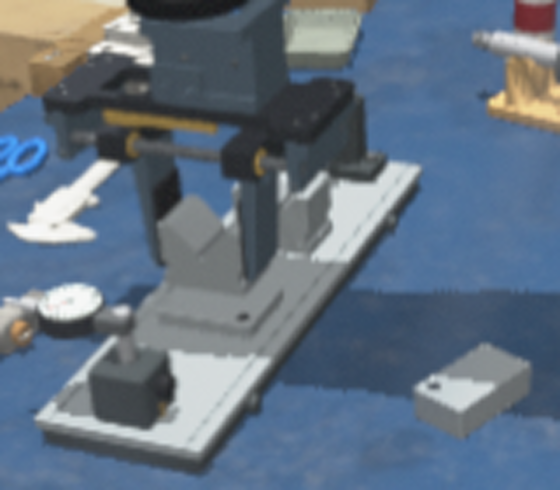

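The block is over the packing; I'll lower it and release.

Call:
{"name": "jog_arm", "arguments": {
  "motion": [
    [0.3, 0, 0, 0.009, 0, 0, 0],
    [0.3, 0, 0, 0.014, 0, 0, 0],
    [0.3, 0, 0, 0.0165, 0, 0, 0],
    [0.3, 0, 0, 0.0175, 0, 0, 0],
    [0.3, 0, 0, 0.0175, 0, 0, 0],
    [0.3, 0, 0, 0.0175, 0, 0, 0],
    [0.8, 0, 0, 0.0175, 0, 0, 0],
    [0.8, 0, 0, 0.0175, 0, 0, 0]
  ]
}}

```text
t: 19.3
position: [0.6245, 0.1302, 0.0416]
eef_rot: [0.0, 0.672, 0.74, 0.0]
ft_force: [-0.5, 0.2, 0.0]
gripper_width: 0.0688
```

Call:
{"name": "jog_arm", "arguments": {
  "motion": [
    [0.9, 0, 0, 0, 0, 0, 0],
    [0.9, 0, 0, 0, 0, 0, 0],
    [0.9, 0, 0, -0.03, 0, 0, 0],
    [0.9, 0, 0, -0.07, 0, 0, 0],
    [0.9, 0, 0, -0.11, 0, 0, 0],
    [1, 0, 0, -0.14, 0, 0, 0],
    [1, 0, 0, -0.14, 0, 0, 0]
  ]
}}

```text
t: 20.0
position: [0.6267, 0.1307, 0.1864]
eef_rot: [0.003, 0.673, 0.74, 0.003]
ft_force: [0.0, 0.6, -0.8]
gripper_width: 0.0908
```

```bash
python3 g.py .5213,-.2748,.16,-98.3
```

```text
t 20.0 shift [-0.3936 -0.1439  0.0251] turn [ 0.0054 -0.0074  1.8112] at [0.6267 0.1307 0.1864] w 0.0908 yaw 5.47 F [ 0.   0.6 -0.8]
```

Call:
{"name": "jog_arm", "arguments": {
  "motion": [
    [1, -0.04, -0.015, 0, 0, 0, 0.14],
    [1, -0.08, -0.03, 0, 0, 0, 0.28],
    [1, -0.125, -0.045, 0, 0, 0, 0.42],
    [1, -0.17, -0.06, 0, 0, 0, 0.56],
    [1, -0.21, -0.08, 0, 0, 0, 0.7],
    [1, -0.25, -0.095, 0, 0, 0, 0.84],
    [1, -0.29, -0.11, 0, 0, 0, 0.98],
    [1, -0.32, -0.12, 0, 0, 0, 1.12]
  ]
}}

```text
t: 20.8
position: [0.5366, -0.2013, 0.1846]
eef_rot: [0.0, 0.964, 0.267, 0.004]
ft_force: [0.4, 0.6, 0.1]
gripper_width: 0.0913
```

```bash
python3 g.py .5213,-.2748,.16,-98.3
```

```text
t 20.8 shift [-0.051   0.0551  0.0244] turn [ 2.000e-04 -7.400e-03  6.846e-01] at [ 0.5366 -0.2013  0.1846] w 0.0913 yaw -59.07 F [0.4 0.6 0.1]
```

Call:
{"name": "jog_arm", "arguments": {
  "motion": [
    [1, -0.015, 0.02, 0, 0, -0.003, 0.14],
    [1, -0.03, 0.04, 0, 0, -0.007, 0.28],
    [1, -0.045, 0.05, 0.005, 0, -0.007, 0.42],
    [1, -0.051, 0.055, 0.01, 0, -0.007, 0.56],
    [1, -0.051, 0.055, 0.02, 0, -0.007, 0.685],
    [1, -0.051, 0.055, 0.024, 0, -0.007, 0.685],
    [1, -0.051, 0.055, 0.024, 0, -0.007, 0.685]
  ]
}}

```text
t: 21.5
position: [0.5208, -0.2743, 0.1594]
eef_rot: [-0.0, 0.998, -0.071, -0.001]
ft_force: [-0.5, -0.1, 0.7]
gripper_width: 0.0913
```

```bash
python3 g.py .5213,-.2748,.035,-98.3; python3 - <<'E'
from m import *
img=capture('top')
save(img[100:220,130:430],'t10',2.6)
save(capture('side')[140:200,250:360],'s10',7)
E
```

```text
t 21.5 shift [0.0007 0.0005 0.1244] turn [-0.0005  0.0011  0.0035] at [ 0.5208 -0.2743  0.1594] w 0.0913 yaw -98.1 F [-0.5 -0.1  0.7]
```

View pics/t10.png

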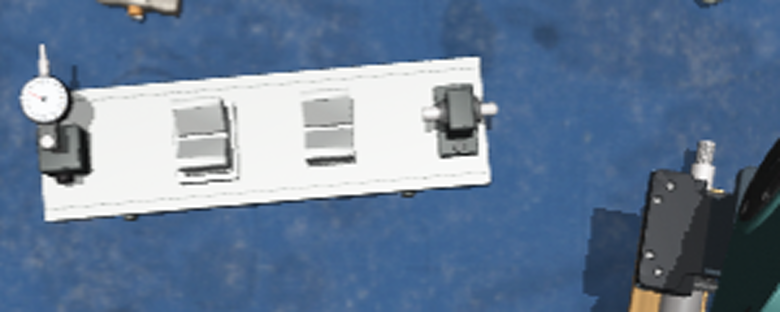

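View pics/s10.png

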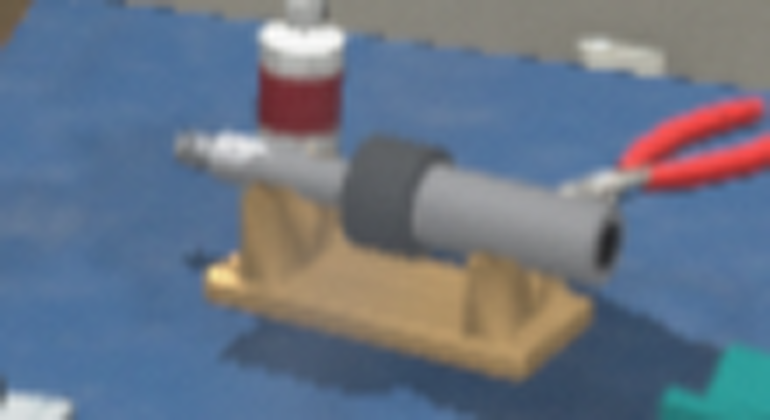

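```bash
python3 - <<'E'
from m import *
def c(u,v,z): return px2w('top',130+(u+.5)/2.6-.5,100+(v+.5)/2.6-.5,z)[:2]
for n,z,p in(('thin',.055,[(174,137),(231,133)]),('thick',.045,[(305,130.5),(354,127)])):
    a,b=[c(*q,z) for q in p]; print(n,a,b,(a+b)/2,np.degrees(np.arctan2(-(a-b)[0],(a-b)[1])))
E
```

```text
thin [0.62288565 0.15037215] [0.62669314 0.10361532] [0.6247894  0.12699374] 4.655414869364962
thick [0.63110744 0.04340497] [0.634498   0.00270881] [0.63280272 0.02305689] 4.762537598955852
```

Call:
{"name": "jog_arm", "arguments": {
  "motion": [
    [1, 0.0007, 0.0005, 0.03, 0, 0.001, 0.0035],
    [1, 0.0007, 0.0005, 0.06, 0, 0.001, 0.0035],
    [1, 0.0007, 0.0005, 0.09, 0, 0.001, 0.0035],
    [1, 0.0007, 0.0005, 0.115, 0, 0.001, 0.0035],
    [1, 0.0007, 0.0005, 0.125, 0, 0.001, 0.0035],
    [1, 0.0007, 0.0005, 0.1255, 0, 0.001, 0.0035],
    [1, 0.0007, 0.0005, 0.1255, 0, 0.001, 0.0035]
  ]
}}

```text
t: 22.3
position: [0.5227, -0.2753, 0.0359]
eef_rot: [0.0, 0.997, -0.072, 0.001]
ft_force: [0.7, -0.4, 0.8]
gripper_width: 0.091
```

```bash
python3 g.py .5213,-.2748,.033,-98.3; python3 - <<'E'
from m import *
save(capture('side')[120:220,240:380],'s11',5)
E
```

```text
t 22.3 shift [-0.0014 -0.0003  0.0029] turn [ 0.0004 -0.0023  0.0001] at [ 0.5227 -0.2753  0.0359] w 0.091 yaw -98.29 F [ 0.7 -0.4  0.8]
```

View pics/s11.png

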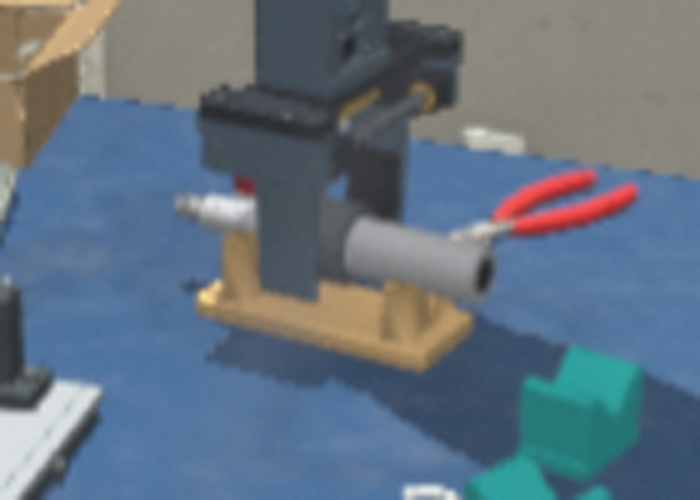

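The fingers straddle the dark hub. I'll grip and lift gently.

Call:
{"name": "jog_arm", "arguments": {
  "motion": [
    [1, -0.0014, 0, 0.0025, 0, -0.002, 0],
    [0.7, -0.0014, 0, 0.0025, 0, -0.002, 0],
    [0.4, -0.0014, 0, 0.0025, 0, -0.002, 0],
    [0.3, -0.0014, 0, 0.0025, 0, -0.002, 0],
    [0.3, -0.0014, 0, 0.0025, 0, -0.002, 0],
    [0.3, -0.0014, 0, 0.0025, 0, -0.002, 0],
    [0.3, -0.0014, 0, 0.0025, 0, -0.002, 0],
    [0.3, -0.0014, 0, 0.0025, 0, -0.002, 0]
  ],
  "newtons": 55
}}

```text
t: 23.15
position: [0.5216, -0.273, 0.0336]
eef_rot: [-0.001, 0.997, -0.073, 0.0]
ft_force: [6.8, 23.6, 7.0]
gripper_width: 0.0469
```

Call:
{"name": "jog_arm", "arguments": {
  "motion": [
    [0.3, 0, 0, -0.01, 0, 0, 0],
    [0.3, 0, 0, -0.03, 0, 0, 0],
    [0.3, 0, 0, -0.06, 0, 0, 0],
    [0.3, 0, 0, -0.09, 0, 0, 0],
    [0.3, 0, 0, -0.12, 0, 0, 0],
    [0.3, 0, 0, -0.13, 0, 0, 0],
    [0.3, 0, 0, -0.13, 0, 0, 0],
    [0.3, 0, 0, -0.13, 0, 0, 0]
  ]
}}

```text
t: 23.95
position: [0.5208, -0.273, 0.1623]
eef_rot: [-0.002, 0.997, -0.073, -0.001]
ft_force: [-0.2, -0.6, -5.4]
gripper_width: 0.0474
```

```bash
python3 g.py .6294,.080,.17,5.5; python3 - <<'E'
from m import *
save(capture('side')[90:220,240:380],'s12',4)
E
```

```text
t 23.95 shift [ 0.0557 -0.3651 -0.0066] turn [-3.7000e-03 -1.8000e-03 -1.8138e+00] at [ 0.5208 -0.273   0.1623] w 0.0474 yaw -98.42 F [-0.2 -0.6 -5.4]
```

View pics/s12.png

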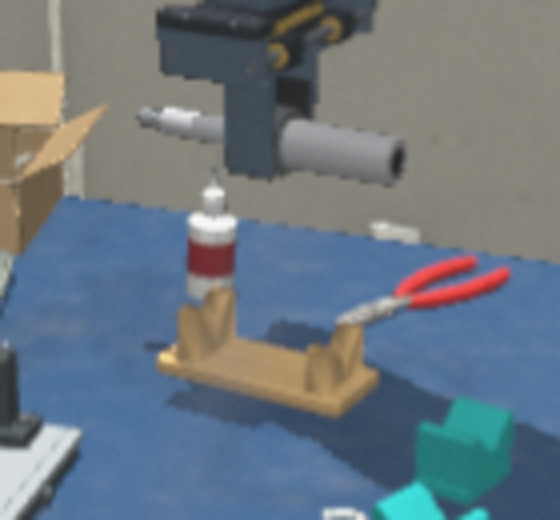

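Held level (−5.4 N, width 47.4 mm). I'll carry it with a +104° turn.

Call:
{"name": "jog_arm", "arguments": {
  "motion": [
    [0.3, 0.005, -0.03, -0.01, 0, 0, -0.13],
    [0.3, 0.01, -0.07, -0.02, 0, 0, -0.26],
    [0.3, 0.017, -0.11, -0.02, 0, 0, -0.39],
    [0.3, 0.024, -0.15, -0.02, 0, 0, -0.52],
    [0.3, 0.03, -0.19, -0.02, 0, 0, -0.65],
    [0.3, 0.036, -0.23, -0.02, 0, 0, -0.78],
    [0.3, 0.042, -0.27, -0.02, 0, 0, -0.91],
    [0.3, 0.046, -0.3, -0.02, 0, 0, -1.04]
  ]
}}

```text
t: 24.8
position: [0.6098, 0.0192, 0.181]
eef_rot: [-0.003, 0.901, 0.435, -0.001]
ft_force: [-0.0, -1.1, -4.4]
gripper_width: 0.0474
```

```bash
python3 g.py .6294,.080,.17,5.5
```

```text
t 24.8 shift [ 0.0598 -0.0224  0.0112] turn [-0.0052 -0.0027 -0.7676] at [0.6098 0.0192 0.181 ] w 0.0474 yaw -38.48 F [-0.  -1.1 -4.4]
```

Call:
{"name": "jog_arm", "arguments": {
  "motion": [
    [0.3, 0.02, -0.008, 0, -0.002, -0.001, -0.13],
    [0.3, 0.04, -0.015, 0, -0.004, -0.002, -0.26],
    [0.3, 0.06, -0.0225, 0.005, -0.005, -0.003, -0.39],
    [0.3, 0.06, -0.0225, 0.01, -0.005, -0.003, -0.52],
    [0.3, 0.06, -0.0225, 0.011, -0.005, -0.003, -0.65],
    [0.3, 0.06, -0.0225, 0.02, -0.005, -0.003, -0.768],
    [0.3, 0.06, -0.0225, 0.03, -0.005, -0.003, -0.768],
    [0.3, 0.06, -0.0225, 0.04, -0.005, -0.003, -0.768]
  ]
}}

```text
t: 25.6
position: [0.6286, 0.0803, 0.1392]
eef_rot: [-0.001, 0.674, 0.739, -0.001]
ft_force: [1.8, 0.4, -5.2]
gripper_width: 0.0472
```

```bash
python3 g.py .6294,.080,.08,5.5
```

```text
t 25.6 shift [-0.0003  0.0009  0.0592] turn [-0.0022  0.0002 -0.0032] at [0.6286 0.0803 0.1392] w 0.0472 yaw 5.32 F [ 1.8  0.4 -5.2]
```

Call:
{"name": "jog_arm", "arguments": {
  "motion": [
    [0.3, -0.0003, 0.0008, 0.02, -0.002, 0, -0.003],
    [0.3, -0.0003, 0.0008, 0.04, -0.002, 0, -0.003],
    [0.3, -0.0003, 0.0008, 0.055, -0.002, 0, -0.003],
    [0.3, -0.0003, 0.0008, 0.06, -0.002, 0, -0.003],
    [0.3, -0.0003, 0.0008, 0.065, -0.002, 0, -0.003],
    [0.3, -0.0003, 0.0008, 0.065, -0.002, 0, -0.003]
  ]
}}

```text
t: 26.2
position: [0.6293, 0.08, 0.074]
eef_rot: [-0.0, 0.673, 0.74, -0.0]
ft_force: [0.3, -0.9, -4.8]
gripper_width: 0.0473
```

```bash
python3 g.py .6294,.080,.0505,5.5; python3 - <<'E'
from m import *
save(capture('side')[150:290,140:300],'s13',4)
E
```

```text
t 26.2 shift [-0.      0.0001  0.0235] turn [-0.0003  0.0001 -0.0008] at [0.6293 0.08   0.074 ] w 0.0473 yaw 5.45 F [ 0.3 -0.9 -4.8]
```

View pics/s13.png

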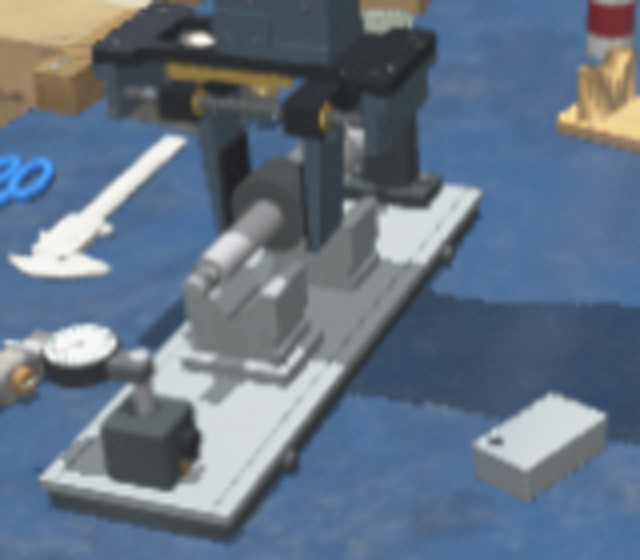

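Call:
{"name": "jog_arm", "arguments": {
  "motion": [
    [0.3, 0, 0, 0.008, 0, 0, 0],
    [0.3, 0, 0, 0.014, 0, 0, 0],
    [0.3, 0, 0, 0.018, 0, 0, 0],
    [0.3, 0, 0, 0.0205, 0, 0, 0],
    [0.3, 0, 0, 0.022, 0, 0, 0],
    [0.3, 0, 0, 0.0225, 0, 0, 0],
    [0.3, 0, 0, 0.0225, 0, 0, 0]
  ]
}}

```text
t: 26.95
position: [0.6296, 0.08, 0.0521]
eef_rot: [0.0, 0.673, 0.74, 0.0]
ft_force: [-1.1, 0.9, -4.4]
gripper_width: 0.0468
```

```bash
python3 g.py .6294,.080,.0505,5.5; python3 - <<'E'
from m import *
save(capture('side')[150:290,140:300],'s14',4)
E
```

```text
t 26.95 shift [-0.     -0.0002  0.0016] turn [ 0.0002  0.0002 -0.0006] at [0.6296 0.08   0.0521] w 0.0468 yaw 5.46 F [-1.1  0.9 -4.4]
```

View pics/s14.png

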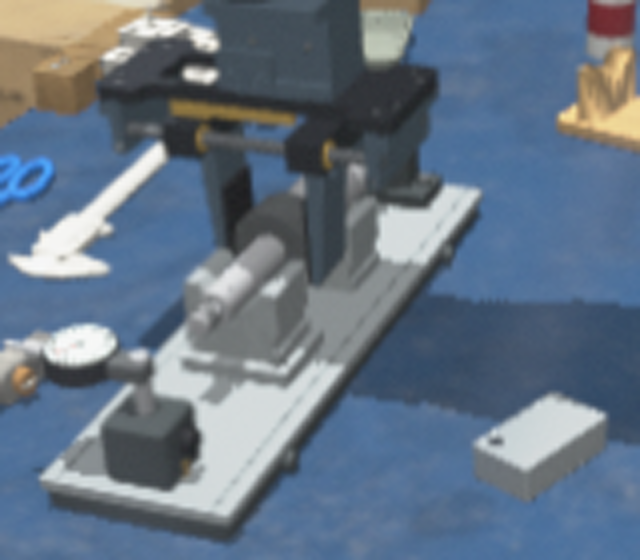

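The spindle is in both Vs, about 1 mm above seated. I'll lower the last millimetre and release slowly.

Call:
{"name": "jog_arm", "arguments": {
  "motion": [
    [0.3, 0, 0, 0.0008, 0, 0, 0],
    [0.3, 0, 0, 0.0013, 0, 0, 0],
    [0.3, 0, 0, 0.0015, 0, 0, 0],
    [0.3, 0, 0, 0.0015, 0, 0, 0]
  ]
}}

```text
t: 27.4
position: [0.6297, 0.08, 0.0515]
eef_rot: [0.0, 0.673, 0.74, 0.0]
ft_force: [-6.6, -1.7, 8.4]
gripper_width: 0.0471
```

Call:
{"name": "jog_arm", "arguments": {
  "motion": [
    [0.3, 0, 0, 0, 0, 0, 0],
    [0.6, 0, 0, 0, 0, 0, 0],
    [0.7, 0, 0, 0, 0, 0, 0],
    [0.8, 0, 0, 0, 0, 0, 0],
    [0.9, 0, 0, 0, 0, 0, 0],
    [0.9, 0, 0, 0, 0, 0, 0]
  ],
  "newtons": 10
}}

```text
t: 28.0
position: [0.6298, 0.0801, 0.0515]
eef_rot: [0.0, 0.673, 0.74, 0.0]
ft_force: [-0.8, -0.6, -0.2]
gripper_width: 0.0814
```

```bash
python3 g.py .6294,.080,.2,5.5; python3 - <<'E'
from m import *
save(capture('side')[150:290,140:300],'s15',4)
E
```

```text
t 28.0 shift [-0.     -0.0003 -0.1485] turn [ 0.0004  0.0002 -0.0006] at [0.6298 0.0801 0.0515] w 0.0814 yaw 5.47 F [-0.8 -0.6 -0.2]
```

View pics/s15.png

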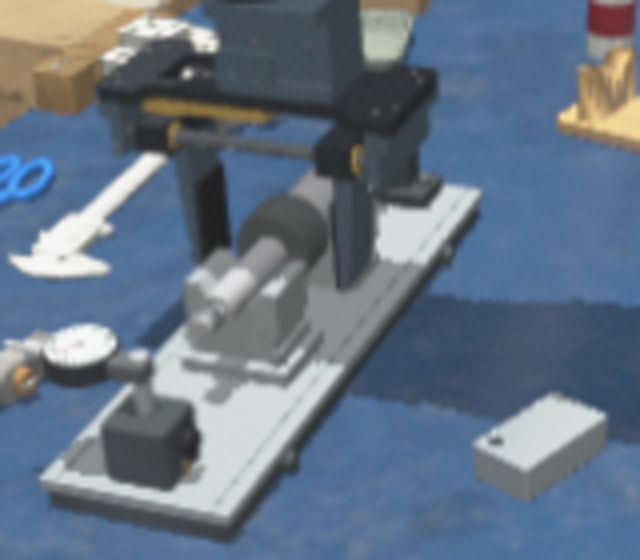

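Released with the spindle lying in both Vs. I'll retreat straight up, then back toward the robot and aside, clear of the top view.

Call:
{"name": "jog_arm", "arguments": {
  "motion": [
    [0.95, 0, 0, -0.01, 0, 0, 0],
    [1, 0, 0, -0.03, 0, 0, 0],
    [1, 0, 0, -0.06, 0, 0, 0],
    [1, 0, 0, -0.1, 0, 0, 0],
    [1, 0, 0, -0.14, 0, 0, 0],
    [1, 0, 0, -0.18, 0, 0, 0],
    [1, 0, 0, -0.2, 0, 0, 0],
    [1, 0, 0, -0.2, 0, 0, 0]
  ]
}}

```text
t: 28.85
position: [0.6313, 0.0802, 0.2558]
eef_rot: [0.002, 0.673, 0.74, 0.002]
ft_force: [-0.2, -0.8, 0.1]
gripper_width: 0.091
```

Call:
{"name": "jog_arm", "arguments": {
  "motion": [
    [1, -0.04, 0, 0, 0, 0, 0],
    [1, -0.08, 0, 0, 0, 0, 0],
    [1, -0.13, 0, 0, 0, 0, 0],
    [1, -0.17, 0, 0, 0, 0, 0],
    [1, -0.21, 0, 0, 0, 0, 0],
    [1, -0.26, 0, 0, 0, 0, 0],
    [1, -0.3, 0, 0, 0, 0, 0],
    [1, -0.3, 0, 0, 0, 0, 0]
  ]
}}

```text
t: 29.65
position: [0.6594, -0.2225, 0.2548]
eef_rot: [0.002, 0.674, 0.739, 0.002]
ft_force: [0.2, 0.9, -0.4]
gripper_width: 0.0913
```

```bash
python3 g.py .6294,.080,.2,5.5; python3 - <<'E'
from m import *
save(capture('side')[150:290,140:300],'s16',4)
save(capture('top')[90:210,130:350],'t16',3.5)
E
```

```text
t 29.65 shift [ 0.304  -0.0023  0.0546] turn [ 0.0052  0.0004 -0.004 ] at [ 0.6594 -0.2225  0.2548] w 0.0913 yaw 5.27 F [ 0.2  0.9 -0.4]
```

View pics/s16.png

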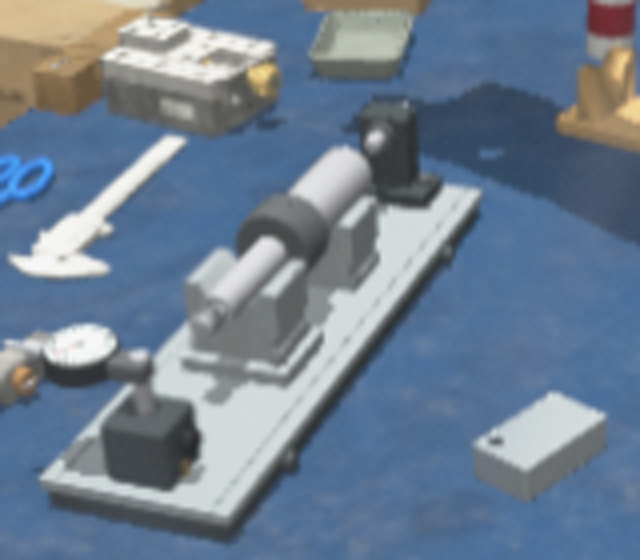

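View pics/t16.png

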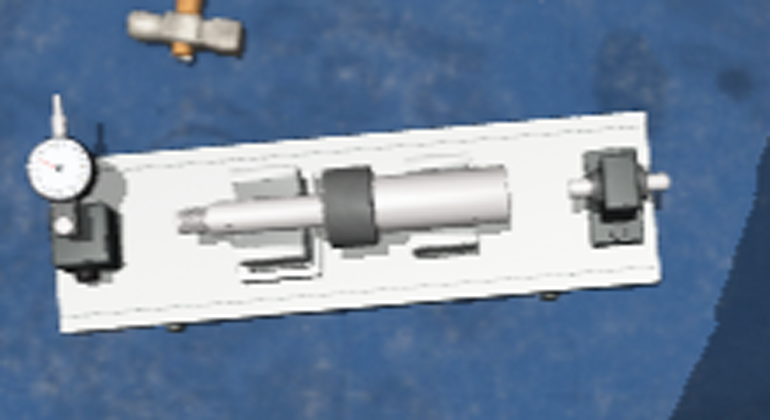

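```bash
python3 - <<'E'
from m import *
def c(u,v,z): return px2w('top',130+(u+.5)/3.5-.5,90+(v+.5)/3.5-.5,z)[:2]
C=np.array([.628,.080]);u=np.array([-.0958,.9954]);n=np.array([.9954,.0958])
for nm,p in dict(nose=(178,221,.069),thick=(510,196,.069),hub=(349,206.5,.069),tbl=(413,250,.045),tbr=(478,245,.045),nbr=(306,258,.055),nbl=(241,266,.055)).items():
    w=c(*p);print(nm,np.round(w,4),'along',round(float((w-C)@u),4),'across',round(float((w-C)@n),4))
a=capture('side').astype(int);print(read_state()['t'])
b=capture('side').astype(int);print(abs(a-b)[150:290,140:300].max(),np.round(read_state()['ft_force'],1))
E
```

```text
nose [0.6194 0.1819] along 0.1023 across 0.0012
thick [ 0.6368 -0.0177] along -0.0981 across -0.0006
hub [0.6293 0.0792] along -0.0009 across 0.0012
tbl [0.6068 0.0417] along -0.0361 across -0.0247
tbr [0.6104 0.0017] along -0.0763 across -0.025
nbr [0.5998 0.1064] along 0.029 across -0.0256
nbl [0.5945 0.1459] along 0.0688 across -0.0271
29.8
25 [-0.1  0.4  0.3]
```

```bash
python3 -c "
from bench import *
print(job_done(), read_state()['t'])"
```

```text
the job is handed in; nothing more can be done
the job is handed in; nothing more can be done
```

I set the spindle up on the checking plate and handed the job in at about 30 s; the hand-in reports no verdict. One steel V-block stands on the plate on the end-stop side. The other stands on the 10 mm packing on the gauge side. The spindle lies in both Vs with its thick end toward the stop and everything is released.

- **Position:** in the last top picture the hub is about 1 mm from the plate middle. The V-block centres are about −56 mm (thick journal) and +49 mm (thin journal) from the plate middle, so about the same from the hub. The spindle axis is about 0.5° off the plate's line.
- **Level:** I did not measure the angle directly. The geometry with the 10 mm packing gives axis heights of 69.0 and 69.1 mm, and the spindle appears full length from above, which fits.
- **Released and at rest:** the gripper was clear and the wrist force about zero. Two side pictures differed by at most 25 grey levels, which I took to be noise. I did not check that any further.
- **Disagreement:** the block positions from the camera and from the arm differed by 2–3 mm, within the camera calibration and well inside the limits. No check failed.

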